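Sweep up the corks and hold the catcher shut

ROBOT

A 6-joint arm with a two-finger parallel gripper is mounted at the origin on the work surface; the furniture and walls round the work are solid. World frame = base frame: x ahead of the robot, y to its left, z up, the work surface at z = 0. Lengths are in m, angles in rad, forces in N, time in s.
With the tool pointing down it reaches from about 0.35 to 0.975 m from the base axis. Payload 4.9 kg.
Tool frame: the origin (TCP) lies at the very end of the fingers, on their centre line; the grasp point (between the pads) lies 19 mm behind it; z points along the fingers, y is the line along which they close (so a half turn about z gives the same grasp; the last joint's range is limited). The gripper opens to 85 mm and grips with 20 to 120 N. Pads are 22 mm wide; open, the fingers measure 114 mm over their backs; the gripper's body (76 mm by 85 mm) begins 54 mm behind the grasp point. The pads swing forward as they close: fully open they stand 13 mm farther back than shut.
Start: joints at [1.094, 0.053, 1.613, -0, 1.476, -0.119], TCP at [0.219, 0.585, 0.231] pointing down, gripper open.
Joint ranges: [-3.01, 3.01], [-1.01, 2.22], [0.06, 2.58], [-1.02, 4.17], [0.09, 2.62], [-3.14, 3.14]. Speed limits (rad/s): [2.57, 2.57, 3.14, 3.14, 3.14, 3.14].

INTERFACE

Orientations are given as a unit quaternion [w, x, y, z].
In Python, from plant import state, optics, ticket, nets gives the robot as it stands. The module is installed in compiled form; this text tells all that it offers.
- The arm moves only by the shell command python3 -m inch 'ROWS' [OPENING]. ROWS is JSON, a list of rows, each an object of numbers: "dx", "dy", "dz": the shift along the tool's x, y, z as a fraction of full scale; "rx", "ry", "rz": the turn, a rotation vector about the tool's x, y, z as a fraction of full scale. In form: [{"dx": .., "dy": .., "dz": .., "rx": .., "ry": .., "rz": ..}, ...]. A call has 1 to 5 rows; each row is the pose to reach, as a shift and turn from the pose commanded when the call began, along the tool's axes at that moment; what a row does not reach only later rows make up. Full scale, the value 1, is 0.8 m for a shift and 1.5 rad for a turn. A row lasts 1/10 s, in which the tool goes at most 50 mm and 8.59 degrees, less where a joint would pass 70% of its speed; a pose out of reach is approached as far as the arm can. A call with a number of a shift or a turn outside -1 to 1 is refused whole. A call with a gripper value outside its range is refused whole. OPENING is the opening, from -1 (shut) to 1 (fully open), set as the call begins (- or left out, the last holds). The fingers move at their own pace and stop on an object; the grip force is fixed at half the most. Time passes only in rows, so rows that repeat a pose let the fingers close. It gives the time, the measured TCP pose, the force, the opening and the grip force at its end, in the units of the state.
- state(): the state, without advancing time (a new reading comes with each control period).
- optics.grab_frame(name): name is "scene" or "side" or "wrist"; returns the picture (400x640x3 uint8, red, green, blue); there is no depth.
- optics.camera_info(name): a dict with "fx", "fy", "cx", "cy" (pixels), "R" (3x3) and "t" (3): a world point X has camera coordinates R X + t. Camera axes: x right, y down, z forward; pixel columns grow to the right and rows downward; lengths in m; the calibration is good to about 2 mm. A picture is of the moment at which its call begins: read the wrist's pose just before it. camera_info takes no time and is no camera call; for the wrist camera it gives the pose at the moment of the call.
- ticket.job_done(): hands the job in; it is judged then, once.
Trained networks look in the newest picture that a camera, given by its name, has taken for a name from the list of things; names that differ only in an ending like _2 or _b are one class to them, and where a whole thing is asked for, a point or a joint stands for the part that bears it (a point fixed in the world has none). Each returns a list of dicts, best first, with "confidence" (0 to 1); they miss things now and then, are a little off and sometimes report something else, mostly with a low value. They report only what shows in the picture. A call takes as long as a camera call. They do not tell look-alikes from the thing itself.
- nets.boxes_of(camera, name): "bbox" ([centre column, centre row, width, height] in pixels, round what is visible of it).
- nets.outline_of(camera, name): "pixels" (400x640 bool, what is visible of it) and "bbox" ([centre column, centre row, width, height] in pixels, round what is visible of it).
The state is a dict: "time": time; "joint_pos": joint angles; "joint_vel": joint speeds; "joint_efforts": joint torques, N m; "tool_pos": TCP position; "tool_rot": TCP orientation; "contact_force": force on the tool from outside, world axes, zero at the start; "ft_torque": the same for the moment, N m; "gripper_width": opening from 0.0 (shut) to 1.0 (fully open); "grasp_force": force on a finger pad.
Only numpy, scipy, OpenCV 4.12 (cv2) and the standard library are available. Lean on these libraries where they do the work, as an engineer would, in place of code of your own. Each camera call takes 0.05 s, during which the arm holds its last target. There are 200 camera calls.

TASK

Take the table sweeper by its grip and use it to sweep the three corks wholly into the open catcher, without touching a cork with the gripper, then stand or lay the sweeper back on the tablecloth clear of the catcher and its doors and let go of it. Then press the catcher's plunger down about 20 mm with the gripper, until the dark ring on its stem meets the collar and its two doors have closed, without forcing the plunger to its bottom stop, and finish while still holding it pressed there. Leave the pepper mill and the corkscrew where they stand.

Things in the scene. Friction and masses are not known exactly. Their poses are not given: they have to be found in the camera images.
- catcher: fixed steel cork catcher: back wall and two side walls 36 mm high, 6 mm thick, open in front; no floor (cloth inside). Origin on the table inside; +x runs from open mouth (x = -80 mm) to inner back wall (x = +60); inner sides at y = +-100 mm. Behind it, x = 70 to 142 mm, a dark wooden housing 84 mm wide, 64 mm high, with a steel collar (top 70 mm up) and the plunger
- door_l (a joint): low steel door, 98 mm long, 4 thick, 3 to 33 mm high, on an upright pin at the mouth's +y corner (x = -81, y = +101 mm). 0 = open, splayed forward out of the mouth, tip at x = -178, y = +118 mm; 1.75 rad = shut across the mouth. Driven by the plunger: 87.5 rad per m, shut at 20 mm; past that it swings on into the catcher
- door_r (a joint): the other door, mirrored, at the mouth's -y corner; same values, moves together with the first
- plunger (a joint): travel of the spring plunger straight down, m: 0 = up, 0.026 = bottom stop. Wanted about 0.020, where the dark ring on the stem meets the collar and the doors are shut. The spring resists with 6 N at the start, 10 N at 20 mm, 11 N at the bottom, and lifts the plunger (and opens the doors) when let go
- plunger_top (a point): centre of the top of the plunger's flat round wooden cap, 38 mm across, above catcher x = 105 mm, y = 0; 112 mm above the table when up; moves down with the plunger
- sweeper: loose wooden table sweeper, about 0.25 kg, standing on its head; origin on the table under its grip. Upright grip 20 mm along x, 50 along y, 25 to 96 mm high: grip across the 20 mm from above. Head 160 mm along y, 25 high, x = -15 to +30 mm (the pushing face; it pushes to +x), with 6 mm thick cheeks at both ends forward to x = +57 mm, 148 mm apart
- cork1: wine cork lying on its side, 45 long (its x) x 24 x 24 mm, origin at the centre of its underside
- cork2: wine cork lying on its side, 45 long (its x) x 24 x 24 mm, origin at the centre of its underside
- cork3: wine cork lying on its side, 45 long (its x) x 24 x 24 mm, origin at the centre of its underside
- mill: turned wooden pepper mill to leave alone, 57 mm across, 191 mm high, origin at the centre of its underside
- corkscrew: standing metal wing corkscrew to leave alone, 40 x 75 mm, 167 mm high, origin at the centre of its underside
Mind the look-alikes: they are no part of the job. What is shaped like the cork3 but red is not meant.

How it is judged:
By the outcome, as a careful person would: the job done as asked, in the order asked, and still so for the second after the job is handed in, while the arm keeps its last pose, push and grip.
It also fails if it takes over 69 s, if anything falls off the work surface, if the arm or the gripper's body presses on something with over 40 N, if the wrist force passes 120 N, or if a joint passes its speed limit or range.

## Working session

There is one attempt and no reset: what is moved stays moved. The work goes in short steps, Python scripts to look and compute and a shell command to move; the robot and the scene stay as the last step left them, time stands still between calls to the robot, and variables do not carry over. Pictures are saved under pics/ and viewed, at most 10 in all, crops included, and the job is handed in when it is done.

```bash
mkdir -p pics; python3 - <<'E'
from plant import state, optics, nets
import cv2, numpy as np
s=state(); print({k:np.round(v,3).tolist() for k,v in s.items()})
for c in ["scene","side"]:
    im=optics.grab_frame(c); cv2.imwrite(f"pics/{c}0.png",im[:,:,::-1])
    ci=optics.camera_info(c); print(c,{k:np.round(v,3).tolist() for k,v in ci.items()})
    for n in ["catcher","sweeper","cork1","mill","corkscrew","plunger_top","door_l"]:
        print(n,[(np.round(d["bbox"]).tolist(),round(d["confidence"],2)) for d in nets.boxes_of(c,n)])
E
```

```text
{'time': 0.0, 'joint_pos': [1.094, 0.053, 1.614, -0.0, 1.476, -0.119], 'joint_vel': [-0.002, -0.001, 0.001, -0.001, 0.0, -0.001], 'joint_efforts': [-0.001, -39.368, -37.017, -0.0, 0.007, 0.0], 'tool_pos': [0.219, 0.585, 0.23], 'tool_rot': [-0.0, 0.178, 0.984, -0.001], 'contact_force': [0.155, 0.242, -0.45], 'ft_torque': [0.021, -0.001, 0.056], 'grasp_force': 0.0, 'gripper_width': 0.999}
scene {'fx': 384.998, 'fy': 384.998, 'cx': 310.554, 'cy': 192.812, 'R': [[0.878, -0.479, -0.002], [-0.256, -0.466, -0.847], [0.405, 0.744, -0.532]], 't': [-0.48, 0.21, 0.762]}
catcher [([345.0, 287.0, 151.0, 131.0], 0.71)]
sweeper [([287.0, 179.0, 65.0, 43.0], 0.98)]
cork1 [([250.0, 241.0, 20.0, 18.0], 0.72), ([333.0, 236.0, 18.0, 13.0], 0.61), ([353.0, 201.0, 20.0, 12.0], 0.52), ([306.0, 240.0, 18.0, 15.0], 0.51), ([310.0, 220.0, 19.0, 14.0], 0.49)]
mill [([309.0, 139.0, 20.0, 66.0], 0.75), ([369.0, 236.0, 18.0, 35.0], 0.63)]
corkscrew [([244.0, 147.0, 14.0, 50.0], 0.75)]
plunger_top [([388.0, 294.0, 23.0, 27.0], 0.84), ([287.0, 178.0, 62.0, 42.0], 0.3)]
door_l [([371.0, 236.0, 19.0, 36.0], 0.74), ([282.0, 260.0, 22.0, 31.0], 0.55)]
side {'fx': 399.551, 'fy': 399.551, 'cx': 325.732, 'cy': 200.135, 'R': [[-1.0, -0.018, 0.024], [-0.03, 0.4, -0.916], [0.007, -0.916, -0.401]], 't': [0.516, 0.083, 0.982]}
catcher [([324.0, 178.0, 89.0, 75.0], 0.59)]
sweeper [([307.0, 250.0, 84.0, 56.0], 0.86)]
cork1 [([337.0, 211.0, 14.0, 16.0], 0.64), ([263.0, 224.0, 21.0, 5.0], 0.64), ([383.0, 223.0, 16.0, 10.0], 0.57)]
mill [([229.0, 248.0, 35.0, 97.0], 0.85)]
corkscrew [([337.0, 288.0, 22.0, 97.0], 0.78)]
plunger_top [([335.0, 152.0, 5.0, 14.0], 0.43)]
door_l [([287.0, 198.0, 13.0, 22.0], 0.46)]
```

```bash
python3 - <<'E'
import cv2
a=cv2.imread("pics/scene0.png")[90:370,200:460]; cv2.imwrite("pics/a.png",cv2.resize(a,None,fx=2.1,fy=2.1,interpolation=cv2.INTER_CUBIC))
b=cv2.imread("pics/side0.png")[110:360,180:440]; cv2.imwrite("pics/b.png",cv2.resize(b,None,fx=2.3,fy=2.3,interpolation=cv2.INTER_CUBIC))
E
```

```text
(no output)
```

View pics/a.png

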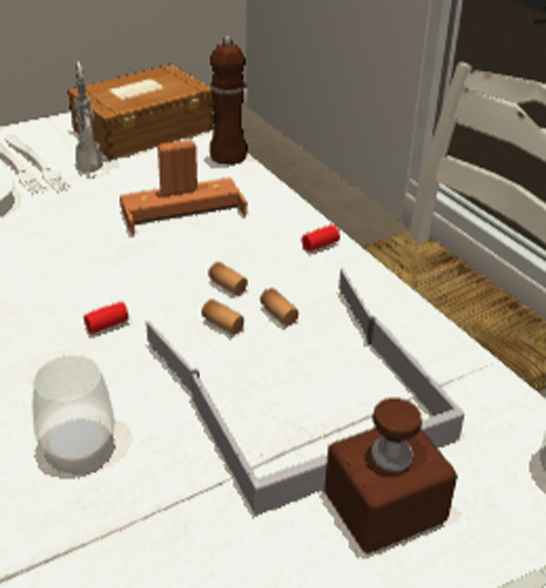

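View pics/b.png

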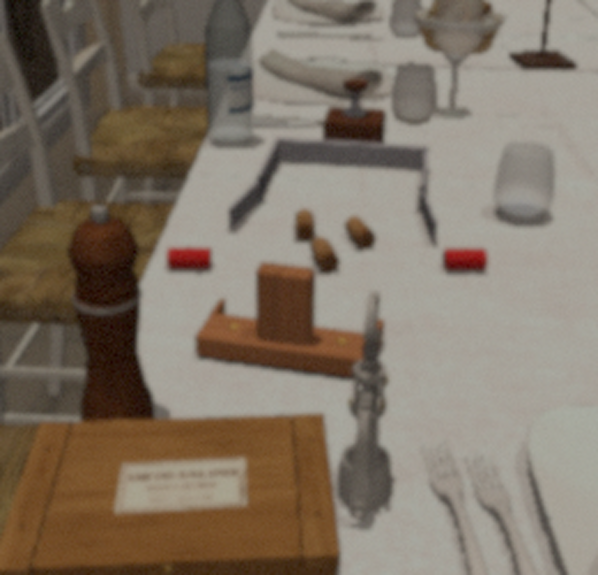

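Scene crop: brown corks at about full-image (309,222), (306,240) and (333,236). The look-alikes are two red corks at (353,203) and (250,241), which I'll leave alone. The sweeper is at (287,179) with its cheeks towards the corks. The catcher mouth faces the sweeper, and the plunger cap is at (389,286). The only thing like the sweeper is the box at (268,142), and only the net's weak guess for "mill" (369,236) competes with the mill; that one is the door.

```bash
cat > h.py <<'E'
import numpy as np
from plant import state, optics, nets
from scipy.optimize import least_squares
from scipy.spatial.transform import Rotation as Ro
def proj(c,X):
    ci=optics.camera_info(c); p=np.asarray(X)@np.array(ci["R"]).T+ci["t"]
    return np.c_[p[:,0]/p[:,2]*ci["fx"]+ci["cx"],p[:,1]/p[:,2]*ci["fy"]+ci["cy"]]
def plane(c,uv,z):
    ci=optics.camera_info(c); R=np.array(ci["R"]); d=R.T@[(uv[0]-ci["cx"])/ci["fx"],(uv[1]-ci["cy"])/ci["fy"],1]; o=-R.T@np.array(ci["t"])
    return o+d*(z-o[2])/d[2]
def tf(p,X):
    X=np.asarray(X,float)/1000; c,s=np.cos(p[2]),np.sin(p[2])
    return np.c_[p[0]+c*X[:,0]-s*X[:,1],p[1]+s*X[:,0]+c*X[:,1],X[:,2]]
def fit(obs,p0):
    # obs: {cam: [(X,uv)...]}
    f=lambda p:np.concatenate([(proj(c,tf(p,[o[0] for o in l]))-[o[1] for o in l]).ravel() for c,l in obs.items()])
    r=least_squares(f,p0,loss="soft_l1"); return r.x,f(r.x).reshape(-1,2)
S=lambda u,v:(200+u/2.1,90+v/2.1)
D=lambda u,v:(180+u/2.3,110+v/2.3)
E
python3 - <<'E'
from h import *
import cv2
np.set_printoptions(precision=3,suppress=True)
cat={"scene":[((-81,101,36),S(371,320)),((-81,-101,36),S(195,372)),((66,-106,36),S(252,487)),((66,106,36),S(462,412)),((-178,118,33),S(343,270)),((-178,-118,33),S(150,322)),((105,0,112),S(397,413))],
"side":[((66,106,36),D(277,142)),((66,-106,36),D(427,149)),((105,0,112),D(354,84)),((-178,118,3),D(233,228)),((-178,-118,3),D(434,241))]}
print("cat",*fit(cat,[.6,.0,-1.57]))
sw={"scene":[((0,0,96),S(177,146)),((57,80,0),S(245,216)),((57,-80,0),S(132,231)),((-15,-80,25),S(121,197))],
"side":[((0,0,96),D(286,268)),((-15,80,0),D(199,357)),((-15,80,25),D(199,338))]}
print("sw",*fit(sw,[.6,.4,-1.57]))
for n in ["mill","corkscrew"]:
  for c in ["scene","side"]:
    b=max(nets.boxes_of(c,n),key=lambda d:d["confidence"])["bbox"]; print(n,c,plane(c,(b[0],b[1]+b[3]/2-4),0))
for c in ["scene","side"]:
  optics.grab_frame(c)
  im=cv2.imread(f"pics/{c}0.png")
  for d in nets.outline_of(c,"cork1"):
    m=d["pixels"]; ys,xs=np.nonzero(m); col=im[m].mean(0)
    print(c,d["confidence"],xs.mean(),ys.mean(),"bgr",col,plane(c,(xs.mean(),ys.mean()),.012))
E
```

```text
cat [ 0.506 -0.258 -1.663] [[ 1.026 -0.498]
 [-0.3   -0.017]
 [ 0.281 -0.065]
 [ 0.578 -0.114]
 [-0.959 -0.927]
 [-1.644 -0.887]
 [ 0.144  1.167]
 [-0.365 -3.24 ]
 [ 0.912 -2.299]
 [ 1.052 -2.621]
 [-1.057  0.299]
 [ 0.021  0.818]]
sw [ 0.556  0.174 -1.719] [[-0.942 -1.121]
 [ 0.777 -0.158]
 [-0.275  3.545]
 [-1.853 -0.814]
 [ 0.946 -1.741]
 [-0.886  0.503]
 [-1.328 -1.662]]
mill scene [0.674 0.247 0.   ]
mill side [0.691 0.27  0.   ]
corkscrew scene [0.495 0.345 0.   ]
corkscrew side [0.491 0.368 0.   ]
scene 0.76 332.3192771084337 235.2710843373494 bgr [ 60.795 101.006 144.952] [ 0.555 -0.093  0.012]
scene 0.75 307.9085714285714 221.58857142857144 bgr [ 69.611 107.491 147.537] [ 0.53  -0.017  0.012]
scene 0.73 352.2857142857143 202.7 bgr [ 34.6    37.393 169.7  ] [0.674 0.001 0.012]
scene 0.47 249.7958115183246 240.65968586387436 bgr [ 34.728  37.492 175.513] [ 0.376 -0.017  0.012]
scene 0.45 305.75 240.49479166666666 bgr [ 60.88  100.193 142.849] [ 0.49  -0.079  0.012]
side 0.7 381.8351063829787 222.75531914893617 bgr [ 44.229  47.596 120.872] [ 0.378 -0.012  0.012]
side 0.69 335.5945945945946 211.26126126126127 bgr [49.414 68.667 90.757] [ 0.492 -0.071  0.012]
side 0.65 311.93150684931504 208.1095890410959 bgr [40.548 61.178 85.425] [ 0.555 -0.086  0.012]
side 0.65 262.1329479768786 222.48554913294797 bgr [ 39.705  43.295 120.832] [0.672 0.006 0.012]
```

```bash
cat >> h.py <<'E'
def goto(x,y,z,yaw):
    """print tool-axis shift/turn fractions to bring TCP to xyz, tool pointing down, tool y axis at heading yaw"""
    s=state(); w,a,b,c=s["tool_rot"]; R=Ro.from_quat([a,b,c,w])
    yt=np.array([np.cos(yaw),np.sin(yaw),0]); zt=np.array([0,0,-1.]); T=Ro.from_matrix(np.c_[np.cross(yt,zt),yt,zt])
    d=R.inv().apply(np.array([x,y,z])-s["tool_pos"])
    print("shift",np.round(d/.8,4),"turn",np.round((R.inv()*T).as_rotvec()/1.5,4),"at",np.round(s["tool_pos"],4),"t",s["time"],"F",np.round(s["contact_force"],1),"w",s["gripper_width"])
E
python3 -m inch '[{"dx":-0.05,"dy":-0.03},{"dx":-0.1,"dy":-0.06},{"dx":-0.15,"dy":-0.09},{"dx":-0.2,"dy":-0.116},{"dx":-0.24,"dy":-0.14}]' 1
python3 -m inch '[{"dx":-0.05,"dy":-0.03},{"dx":-0.1,"dy":-0.06},{"dx":-0.15,"dy":-0.09},{"dx":-0.2,"dy":-0.116},{"dx":-0.24,"dy":-0.14}]'
python3 -c "
from h import *
goto(.556,.174,.2,1.422)"
```

```text
shift [-0.5748 -0.3341  0.0391] turn [ 0.     -0.     -0.1393] at [0.2189 0.5854 0.2313] t 1.2 F [ 0.1 -0.2 -0.1] w 1.0008712706190375validation failed for argument at $[0]...
validation failed for argument at $[0]...
```

```bash

python3 -m inch '[{"dx":-0.05,"dy":-0.03,"dz":0,"rx":0,"ry":0,"rz":0},{"dx":-0.1,"dy":-0.06,"dz":0,"rx":0,"ry":0,"rz":0},{"dx":-0.15,"dy":-0.09,"dz":0,"rx":0,"ry":0,"rz":0},{"dx":-0.2,"dy":-0.116,"dz":0,"rx":0,"ry":0,"rz":0},{"dx":-0.24,"dy":-0.14,"dz":0,"rx":0,"ry":0,"rz":0}]' 1
python3 -m inch '[{"dx":-0.05,"dy":-0.03,"dz":0,"rx":0,"ry":0,"rz":0},{"dx":-0.1,"dy":-0.06,"dz":0,"rx":0,"ry":0,"rz":0},{"dx":-0.15,"dy":-0.09,"dz":0,"rx":0,"ry":0,"rz":0},{"dx":-0.2,"dy":-0.116,"dz":0,"rx":0,"ry":0,"rz":0},{"dx":-0.24,"dy":-0.14,"dz":0,"rx":0,"ry":0,"rz":0}]' 1
python3 -c "
from h import *
goto(.556,.174,.2,1.422)"
```

```text
time: 1.7
tool_pos: [0.3607, 0.4116, 0.2315]
tool_rot: [0.0, 0.178, 0.984, 0.0]
contact_force: [0.7, -0.1, -0.0]
gripper_width: 0.997
grasp_force: 0.0
time: 2.2
tool_pos: [0.5015, 0.2392, 0.2316]
tool_rot: [0.0, 0.178, 0.984, 0.0]
contact_force: [1.1, 0.1, 0.0]
gripper_width: 1.004
grasp_force: 0.0
shift [-0.0924 -0.0523  0.0395] turn [ 0.0002  0.0005 -0.1401] at [0.5015 0.2392 0.2316] t 2.2 F [1.1 0.1 0. ] w 1.004218890075274
```

```bash

python3 -m inch '[{"dx":-0.05,"dy":-0.03,"dz":0,"rx":0,"ry":0,"rz":-0.07},{"dx":-0.092,"dy":-0.052,"dz":0,"rx":0,"ry":0,"rz":-0.14},{"dx":-0.092,"dy":-0.052,"dz":0,"rx":0,"ry":0,"rz":-0.14},{"dx":-0.092,"dy":-0.052,"dz":0,"rx":0,"ry":0,"rz":-0.14}]'
python3 - <<'E'
from h import *
import cv2
goto(.556,.174,.2,1.422)
im=optics.grab_frame("wrist"); cv2.imwrite("pics/w1.png",im[:,:,::-1])
ci=optics.camera_info("wrist"); print({k:np.round(v,3).tolist() for k,v in ci.items()})
print([(d["bbox"],d["confidence"]) for d in nets.boxes_of("wrist","sweeper")])
E
```

```text
time: 2.6
tool_pos: [0.5547, 0.1759, 0.2311]
tool_rot: [-0.0, 0.075, 0.997, 0.0]
contact_force: [0.6, -0.0, -0.3]
gripper_width: 0.998
grasp_force: 0.0
shift [-0.002  -0.002   0.0389] turn [ 0.0002 -0.0005 -0.001 ] at [0.5547 0.1759 0.2311] t 2.6 F [ 0.6 -0.  -0.3] w 0.9980722454342231
{'fx': 336.281, 'fy': 336.281, 'cx': 317.813, 'cy': 200.598, 'R': [[0.149, 0.989, 0.001], [0.951, -0.144, 0.275], [0.272, -0.04, -0.961]], 't': [-0.259, -0.539, 0.235]}
[([297.6, 172.8, 68.1, 149.1], 0.85)]
```

View pics/w1.png

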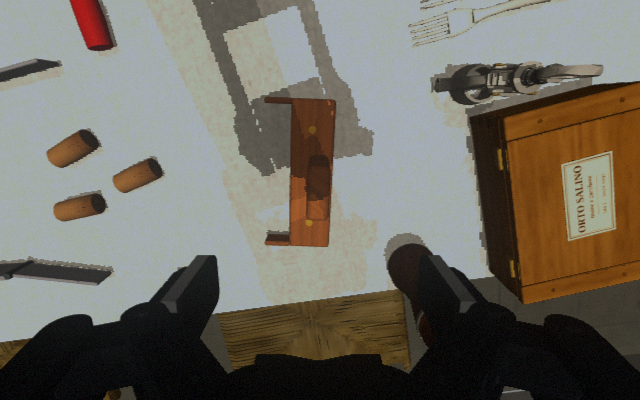

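Wrist crop: the brown wooden sweeper is confirmed at (312,172), with its cheeks on the left pointing at the three brown corks (72,147), (138,175) and (80,207). A red cork is at (92,25). Next I refine the sweeper pose and corks from this view.

```bash
python3 - <<'E'
from h import *
np.set_printoptions(precision=3,suppress=True)
o={"wrist":[((-15,80,25),(328,246)),((-15,-80,25),(336,99)),((57,-80,25),(264,97)),((57,80,25),(265,246)),((30,-74,25),(291,103))]}
p,r=fit(o,[.556,.174,-1.72]); print(p,r)
print("grip top px",proj("wrist",tf(p,[(x,y,96) for x in(-10,10) for y in (-25,25)])))
for uv in [(72,147),(138,175),(80,207)]: print(plane("wrist",uv,.014))
q=np.array([.506,-.258,-1.663])
print("door tips px",proj("wrist",tf(q,[(-178,118,33),(-178,-118,33)])))
ux=np.array([np.cos(q[2]),np.sin(q[2])]);uy=np.array([-ux[1],ux[0]])
for uv in [(72,147),(138,175),(80,207)]:
  d=plane("wrist",uv,.014)[:2]-q[:2]; print("cat frame",d@ux,d@uy)
goto(p[0],p[1],.1,p[2]+np.pi)
E
```

```text
[ 0.56   0.178 -1.756] [[ 0.807  1.353]
 [ 0.121  0.009]
 [-0.312 -0.757]
 [-0.21  -0.79 ]
 [-0.198  0.562]]
grip top px [[331.264 166.078]
 [328.559 222.416]
 [307.374 165.217]
 [305.779 221.636]]
[ 0.491 -0.077  0.014]
[ 0.531 -0.016  0.014]
[ 0.556 -0.091  0.014]
door tips px [[ 93.333 281.59 ]
 [ 33.204  57.489]]
cat frame -0.1789868620881801 -0.03169885555438905
cat frame -0.2430280781760891 0.0023610404310159257
cat frame -0.17073682076802224 0.03482801206248052
shift [-0.007  0.002  0.164] turn [ 0.    -0.     0.025] at [0.554 0.177 0.231] t 2.7 F [ 0.5 -0.   0.3] w 1.0035295364594188
```

```bash

python3 -m inch '[{"dx":-0.007,"dy":0.002,"dz":0.05,"rx":0,"ry":0,"rz":0.025},{"dx":-0.007,"dy":0.002,"dz":0.1,"rx":0,"ry":0,"rz":0.025},{"dx":-0.007,"dy":0.002,"dz":0.15,"rx":0,"ry":0,"rz":0.025},{"dx":-0.007,"dy":0.002,"dz":0.2,"rx":0,"ry":0,"rz":0.025},{"dx":-0.007,"dy":0.002,"dz":0.232,"rx":0,"ry":0,"rz":0.025}]'
python3 -m inch '[{"dx":0,"dy":0,"dz":0,"rx":0,"ry":0,"rz":0},{"dx":0,"dy":0,"dz":0,"rx":0,"ry":0,"rz":0},{"dx":0,"dy":0,"dz":0,"rx":0,"ry":0,"rz":0},{"dx":0,"dy":0,"dz":0,"rx":0,"ry":0,"rz":0},{"dx":0,"dy":0,"dz":0,"rx":0,"ry":0,"rz":0}]' -1
python3 -m inch '[{"dx":0,"dy":0,"dz":0,"rx":0,"ry":0,"rz":0},{"dx":0,"dy":0,"dz":0,"rx":0,"ry":0,"rz":0},{"dx":0,"dy":0,"dz":0,"rx":0,"ry":0,"rz":0},{"dx":0,"dy":0,"dz":0,"rx":0,"ry":0,"rz":0},{"dx":0,"dy":0,"dz":0,"rx":0,"ry":0,"rz":0}]'
python3 -c "
from h import *
goto(.546,.174,.047,1.479)"
```

```text
time: 3.2
tool_pos: [0.5574, 0.1782, 0.0424]
tool_rot: [-0.002, 0.092, 0.996, -0.0]
contact_force: [-0.1, 0.2, 0.3]
gripper_width: 0.996
grasp_force: 0.0
time: 3.7
tool_pos: [0.5616, 0.1774, 0.0478]
tool_rot: [0.002, 0.092, 0.996, 0.0]
contact_force: [-0.7, 0.0, 1.9]
gripper_width: 0.231
grasp_force: 61.3
time: 4.2
tool_pos: [0.5615, 0.1774, 0.0478]
tool_rot: [0.001, 0.093, 0.996, 0.0]
contact_force: [-2.5, -1.5, 6.2]
gripper_width: 0.228
grasp_force: 62.0
shift [ 0.0183 -0.0077  0.0009] turn [ 0.0007  0.0018 -0.0624] at [0.5615 0.1774 0.0478] t 4.2 F [-2.5 -1.5  6.2] w 0.22838633900820632
```

```bash

python3 -m inch '[{"dx":0,"dy":0,"dz":-0.004,"rx":0,"ry":0,"rz":0},{"dx":0.009,"dy":-0.004,"dz":-0.004,"rx":0,"ry":0,"rz":-0.03},{"dx":0.018,"dy":-0.008,"dz":-0.004,"rx":0,"ry":0,"rz":-0.062},{"dx":0.018,"dy":-0.008,"dz":-0.004,"rx":0,"ry":0,"rz":-0.062},{"dx":0.018,"dy":-0.008,"dz":-0.004,"rx":0,"ry":0,"rz":-0.062}]'
python3 -c "
from h import *
import cv2
goto(.546,.174,.047,1.479)
goto(.513,-.183,.048,1.479)
im=optics.grab_frame('scene'); cv2.imwrite('pics/s2.png',cv2.resize(im[110:310,200:460,::-1],None,fx=2.3,fy=2.3))"
```

```text
time: 4.7
tool_pos: [0.5446, 0.1734, 0.0485]
tool_rot: [-0.0, 0.047, 0.999, -0.0]
contact_force: [-0.9, -0.2, -3.2]
gripper_width: 0.227
grasp_force: 60.8
shift [-0.0016  0.0009  0.0019] turn [-0.0001 -0.0003 -0.0011] at [0.5446 0.1734 0.0485] t 4.7 F [-0.9 -0.2 -3.2] w 0.22731827286626285
shift [-0.0022 -0.4472  0.0007] turn [-0.0001 -0.0003 -0.0011] at [0.5446 0.1734 0.0485] t 4.7 F [-0.9 -0.2 -3.2] w 0.22731827286626285
```

View pics/s2.png

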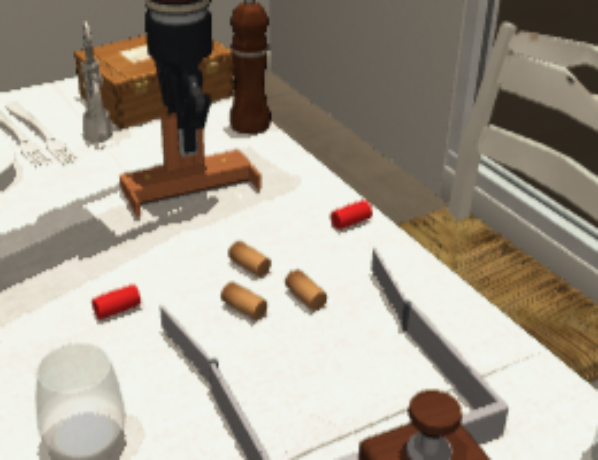

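The sweeper is held level at crop (190,180), facing the three brown corks, with the red ones well outside its width.

```bash

python3 -m inch '[{"dx":0,"dy":-0.025,"dz":0,"rx":0,"ry":0,"rz":0},{"dx":0,"dy":-0.06,"dz":0,"rx":0,"ry":0,"rz":0},{"dx":0,"dy":-0.095,"dz":0,"rx":0,"ry":0,"rz":0},{"dx":-0.001,"dy":-0.125,"dz":0,"rx":0,"ry":0,"rz":0},{"dx":-0.001,"dy":-0.14,"dz":0,"rx":0,"ry":0,"rz":0}]'
python3 -m inch '[{"dx":0,"dy":-0.012,"dz":0,"rx":0,"ry":0,"rz":0},{"dx":0,"dy":-0.024,"dz":0,"rx":0,"ry":0,"rz":0},{"dx":0,"dy":-0.036,"dz":0,"rx":0,"ry":0,"rz":0},{"dx":0,"dy":-0.048,"dz":0,"rx":0,"ry":0,"rz":0},{"dx":-0.001,"dy":-0.06,"dz":0,"rx":0,"ry":0,"rz":0}]'
python3 -m inch '[{"dx":0,"dy":-0.012,"dz":0,"rx":0,"ry":0,"rz":0},{"dx":0,"dy":-0.024,"dz":0,"rx":0,"ry":0,"rz":0},{"dx":0,"dy":-0.036,"dz":0,"rx":0,"ry":0,"rz":0},{"dx":0,"dy":-0.048,"dz":0,"rx":0,"ry":0,"rz":0},{"dx":0,"dy":-0.06,"dz":0,"rx":0,"ry":0,"rz":0}]'
python3 -c "
from h import *
import cv2
goto(.513,-.183,.048,1.479)
im=optics.grab_frame('scene'); cv2.imwrite('pics/s3.png',cv2.resize(im[150:350,220:480,::-1],None,fx=2.3,fy=2.3))"
```

```text
time: 5.25
tool_pos: [0.5354, 0.0603, 0.0487]
tool_rot: [-0.0, 0.047, 0.999, -0.0]
contact_force: [-1.0, 0.9, -2.7]
gripper_width: 0.224
grasp_force: 61.0
time: 5.75
tool_pos: [0.5317, 0.0136, 0.0489]
tool_rot: [-0.0, 0.046, 0.999, 0.0]
contact_force: [0.8, -0.1, -3.1]
gripper_width: 0.226
grasp_force: 60.9
time: 6.25
tool_pos: [0.5273, -0.0346, 0.0489]
tool_rot: [0.0, 0.046, 0.999, 0.0]
contact_force: [0.2, 0.5, -3.9]
gripper_width: 0.228
grasp_force: 60.9
shift [ 0.0006 -0.1864  0.0011] turn [ 0.      0.     -0.0004] at [ 0.5273 -0.0346  0.0489] t 6.25 F [ 0.2  0.5 -3.9] w 0.22789729631470693
```

View pics/s3.png

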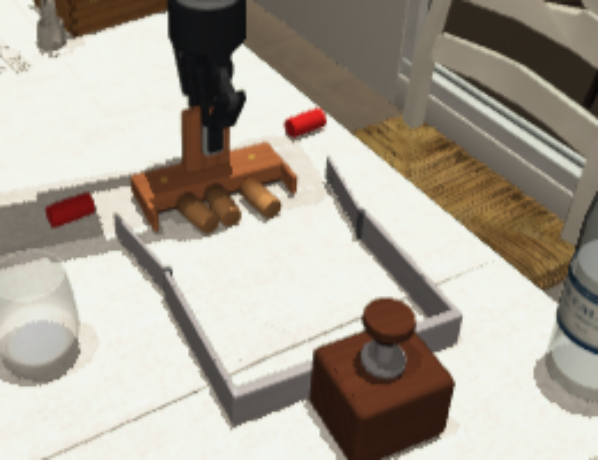

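All three corks are trapped side by side between the cheeks (crop (198,212), (222,205) and (262,197)). I'll continue the sweep.

```bash

python3 -m inch '[{"dx":0,"dy":-0.012,"dz":0,"rx":0,"ry":0,"rz":0},{"dx":0,"dy":-0.024,"dz":0,"rx":0,"ry":0,"rz":0},{"dx":0,"dy":-0.036,"dz":0,"rx":0,"ry":0,"rz":0},{"dx":0,"dy":-0.048,"dz":0,"rx":0,"ry":0,"rz":0},{"dx":0,"dy":-0.06,"dz":0,"rx":0,"ry":0,"rz":0}]'
python3 -m inch '[{"dx":0,"dy":-0.012,"dz":0,"rx":0,"ry":0,"rz":0},{"dx":0,"dy":-0.024,"dz":0,"rx":0,"ry":0,"rz":0},{"dx":0,"dy":-0.036,"dz":0,"rx":0,"ry":0,"rz":0},{"dx":0,"dy":-0.048,"dz":0,"rx":0,"ry":0,"rz":0},{"dx":0,"dy":-0.06,"dz":0,"rx":0,"ry":0,"rz":0}]'
python3 -m inch '[{"dx":0,"dy":-0.012,"dz":0,"rx":0,"ry":0,"rz":0},{"dx":0,"dy":-0.024,"dz":0,"rx":0,"ry":0,"rz":0},{"dx":0,"dy":-0.036,"dz":0,"rx":0,"ry":0,"rz":0},{"dx":0,"dy":-0.048,"dz":0,"rx":0,"ry":0,"rz":0},{"dx":0,"dy":-0.06,"dz":0,"rx":0,"ry":0,"rz":0}]'
python3 -m inch '[{"dx":0,"dy":-0.008,"dz":0,"rx":0,"ry":0,"rz":0},{"dx":0,"dy":-0.012,"dz":0,"rx":0,"ry":0,"rz":0},{"dx":0,"dy":-0.014,"dz":0,"rx":0,"ry":0,"rz":0},{"dx":0,"dy":-0.014,"dz":0,"rx":0,"ry":0,"rz":0}]'
python3 -c "
from h import *
import cv2
goto(.513,-.183,.048,1.479)
im=optics.grab_frame('scene'); cv2.imwrite('pics/s4.png',cv2.resize(im[150:350,220:480,::-1],None,fx=2.3,fy=2.3))"
```

```text
time: 6.8
tool_pos: [0.5228, -0.0824, 0.0489]
tool_rot: [-0.0, 0.046, 0.999, 0.0]
contact_force: [0.1, 0.3, -2.8]
gripper_width: 0.22
grasp_force: 60.9
time: 7.3
tool_pos: [0.5184, -0.1302, 0.0489]
tool_rot: [-0.0, 0.046, 0.999, -0.0]
contact_force: [-0.3, 0.5, -2.3]
gripper_width: 0.228
grasp_force: 60.9
time: 7.8
tool_pos: [0.514, -0.178, 0.0489]
tool_rot: [-0.0, 0.046, 0.999, -0.0]
contact_force: [0.0, -0.1, -2.9]
gripper_width: 0.229
grasp_force: 60.9
time: 8.2
tool_pos: [0.513, -0.1884, 0.0489]
tool_rot: [-0.0, 0.046, 0.999, -0.0]
contact_force: [0.6, 0.8, -3.1]
gripper_width: 0.227
grasp_force: 60.9
shift [0.0007 0.0067 0.0011] turn [-0.     -0.     -0.0003] at [ 0.513  -0.1884  0.0489] t 8.2 F [ 0.6  0.8 -3.1] w 0.22702084498249936
```

View pics/s4.png

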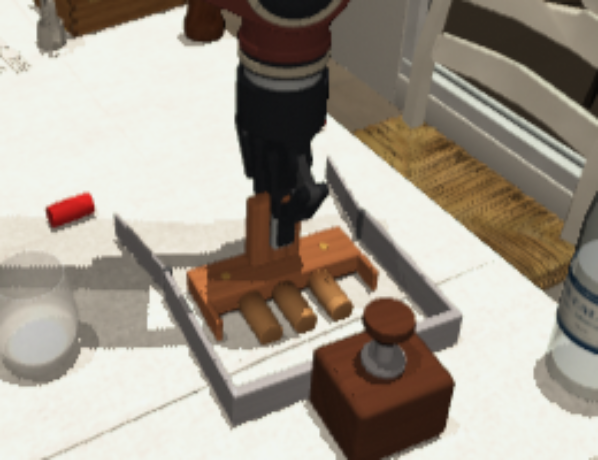

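All three corks are well inside the catcher, ahead of the pushing face. I'll withdraw straight back and set the sweeper down.

```bash

python3 -m inch '[{"dx":0,"dy":0.01,"dz":0,"rx":0,"ry":0,"rz":0},{"dx":0,"dy":0.03,"dz":0,"rx":0,"ry":0,"rz":0},{"dx":0,"dy":0.06,"dz":0,"rx":0,"ry":0,"rz":0},{"dx":0,"dy":0.1,"dz":0,"rx":0,"ry":0,"rz":0},{"dx":0,"dy":0.14,"dz":0,"rx":0,"ry":0,"rz":0}]'
python3 -m inch '[{"dx":0,"dy":0.05,"dz":0,"rx":0,"ry":0,"rz":0},{"dx":0,"dy":0.1,"dz":0,"rx":0,"ry":0,"rz":0},{"dx":0,"dy":0.15,"dz":0,"rx":0,"ry":0,"rz":0},{"dx":0,"dy":0.2,"dz":0,"rx":0,"ry":0,"rz":0},{"dx":0,"dy":0.23,"dz":0,"rx":0,"ry":0,"rz":0}]'
python3 -m inch '[{"dx":0,"dy":0,"dz":0,"rx":0,"ry":0,"rz":0},{"dx":0,"dy":0,"dz":0.001,"rx":0,"ry":0,"rz":0},{"dx":0,"dy":0,"dz":0.002,"rx":0,"ry":0,"rz":0},{"dx":0,"dy":0,"dz":0.003,"rx":0,"ry":0,"rz":0},{"dx":0,"dy":0,"dz":0.003,"rx":0,"ry":0,"rz":0}]'
```

```text
time: 8.75
tool_pos: [0.5232, -0.0745, 0.0489]
tool_rot: [-0.0, 0.046, 0.999, 0.0]
contact_force: [-0.1, 0.6, -2.9]
gripper_width: 0.229
grasp_force: 60.9
time: 9.25
tool_pos: [0.5395, 0.1105, 0.049]
tool_rot: [-0.0, 0.045, 0.999, 0.001]
contact_force: [0.1, 0.6, -2.6]
gripper_width: 0.224
grasp_force: 60.8
time: 9.75
tool_pos: [0.5407, 0.1064, 0.0478]
tool_rot: [0.0, 0.047, 0.999, 0.001]
contact_force: [-3.9, 2.6, 4.9]
gripper_width: 0.226
grasp_force: 61.9
```

```bash

python3 -m inch '[{"dx":0,"dy":0,"dz":0,"rx":0,"ry":0,"rz":0},{"dx":0,"dy":0,"dz":0,"rx":0,"ry":0,"rz":0},{"dx":0,"dy":0,"dz":0,"rx":0,"ry":0,"rz":0},{"dx":0,"dy":0,"dz":0,"rx":0,"ry":0,"rz":0},{"dx":0,"dy":0,"dz":0,"rx":0,"ry":0,"rz":0}]' 0.6
python3 -m inch '[{"dx":0,"dy":0,"dz":-0.02,"rx":0,"ry":0,"rz":0},{"dx":0,"dy":0,"dz":-0.05,"rx":0,"ry":0,"rz":0},{"dx":0,"dy":0,"dz":-0.1,"rx":0,"ry":0,"rz":0},{"dx":0,"dy":0,"dz":-0.15,"rx":0,"ry":0,"rz":0},{"dx":0,"dy":0,"dz":-0.2,"rx":0,"ry":0,"rz":0}]'
python3 - <<'E'
from h import *
q=[.506,-.258,-1.663]; P=tf(q,[(105,0,112)])[0]; print(P)
goto(P[0],P[1],.2,1.479)
import cv2
for c,(r,k) in {"scene":((150,350),(220,480)),"side":((110,310),(190,450))}.items():
    im=optics.grab_frame(c); cv2.imwrite(f'pics/{c}5.png',im[:,:,::-1])
a=cv2.imread("pics/scene5.png")[130:350,220:460]; b=cv2.imread("pics/side5.png")[110:330,200:440]
cv2.imwrite("pics/ab.png",cv2.resize(np.hstack([a,b]),None,fx=1.66,fy=1.66))
E
```

```text
time: 10.25
tool_pos: [0.5403, 0.1062, 0.0464]
tool_rot: [-0.0, 0.046, 0.999, -0.0]
contact_force: [-0.2, 0.2, -0.3]
gripper_width: 0.803
grasp_force: 0.0
time: 10.75
tool_pos: [0.5402, 0.1064, 0.2094]
tool_rot: [0.001, 0.046, 0.999, 0.0]
contact_force: [-0.2, 0.1, 1.2]
gripper_width: 0.801
grasp_force: 0.0
[ 0.49633233 -0.36255399  0.112     ]
shift [ 0.0007 -0.5888  0.0117] turn [ 0.0001  0.0008 -0.0003] at [0.5402 0.1064 0.2094] t 10.75 F [-0.2  0.1  1.2] w 0.8008248725810337
```

View pics/ab.png

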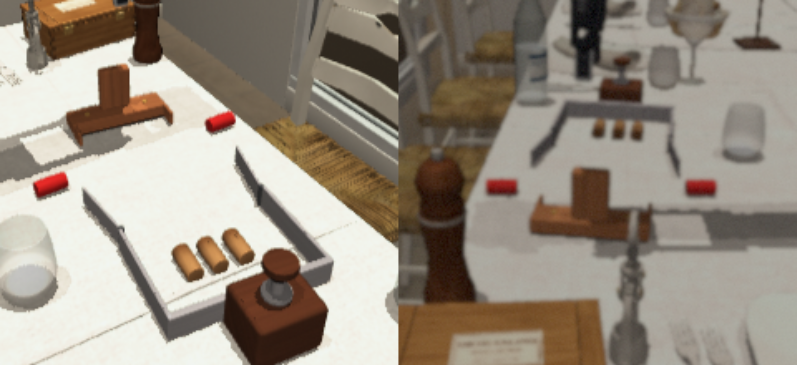

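Sweeper stands free, and the corks lie in the catcher. Next, move over the plunger with the fingers shut.

```bash

python3 -m inch '[{"dx":0,"dy":-0.05,"dz":0,"rx":0,"ry":0,"rz":0},{"dx":0,"dy":-0.11,"dz":0,"rx":0,"ry":0,"rz":0},{"dx":0,"dy":-0.17,"dz":0,"rx":0,"ry":0,"rz":0},{"dx":0,"dy":-0.23,"dz":0,"rx":0,"ry":0,"rz":0},{"dx":0,"dy":-0.28,"dz":0,"rx":0,"ry":0,"rz":0}]' -1
python3 -m inch '[{"dx":0,"dy":-0.05,"dz":0,"rx":0,"ry":0,"rz":0},{"dx":0,"dy":-0.11,"dz":0,"rx":0,"ry":0,"rz":0},{"dx":0,"dy":-0.17,"dz":0,"rx":0,"ry":0,"rz":0},{"dx":0,"dy":-0.21,"dz":0,"rx":0,"ry":0,"rz":0},{"dx":0,"dy":-0.23,"dz":0,"rx":0,"ry":0,"rz":0}]'
python3 - <<'E'
from h import *
import cv2
np.set_printoptions(precision=3,suppress=True)
im=optics.grab_frame("wrist"); cv2.imwrite("pics/w6.png",im[:,:,::-1])
print(proj("wrist",[[.4963,-.3626,.112]]),proj("wrist",tf([.506,-.258,-1.663],[(66,-106,36),(66,106,36)])))
for n in ["plunger_top","plunger"]:
  for d in nets.boxes_of("wrist",n): print(n,d["bbox"],d["confidence"],plane("wrist",d["bbox"][:2],.112))
goto(.4963,-.3626,.13,1.479)
E
```

```text
time: 11.35
tool_pos: [0.5191, -0.1187, 0.2072]
tool_rot: [0.0, 0.046, 0.999, -0.0]
contact_force: [0.0, 0.2, -0.5]
gripper_width: 0.002
grasp_force: 0.0
time: 11.85
tool_pos: [0.502, -0.3024, 0.2069]
tool_rot: [0.0, 0.048, 0.999, -0.0]
contact_force: [-0.4, 0.6, 0.5]
gripper_width: 0.002
grasp_force: 0.0
[[235.192 200.799]] [[292.199  58.935]
 [297.372 278.404]]
plunger_top [239.3, 203.8, 51.3, 49.4] 0.84 [ 0.499 -0.358  0.112]
plunger [241.1, 204.9, 53.8, 51.1] 0.65 [ 0.501 -0.355  0.112]
shift [ 0.001 -0.079  0.096] turn [ 0.001 -0.    -0.001] at [ 0.503 -0.3    0.207] t 12.0 F [0.4 0.1 0.5] w -0.00119321520182154
```

View pics/w6.png

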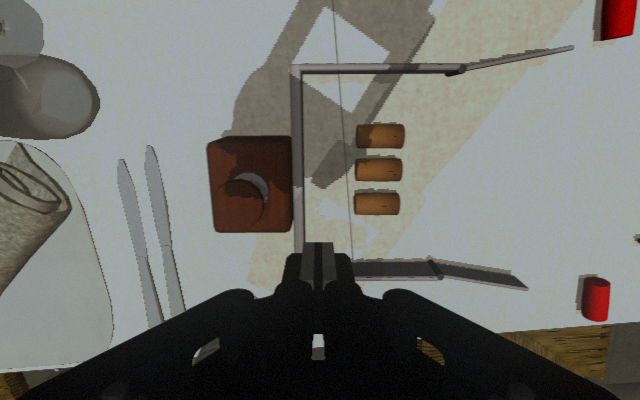

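```bash

python3 -m inch '[{"dx":-0.001,"dy":-0.04,"dz":0,"rx":0,"ry":0,"rz":0},{"dx":-0.002,"dy":-0.074,"dz":0.03,"rx":0,"ry":0,"rz":0},{"dx":-0.002,"dy":-0.074,"dz":0.07,"rx":0,"ry":0,"rz":0},{"dx":-0.002,"dy":-0.074,"dz":0.1,"rx":0,"ry":0,"rz":0},{"dx":-0.002,"dy":-0.074,"dz":0.1,"rx":0,"ry":0,"rz":0}]'
python3 -m inch '[{"dx":0,"dy":0,"dz":0.003,"rx":0,"ry":0,"rz":0},{"dx":0,"dy":0,"dz":0.006,"rx":0,"ry":0,"rz":0},{"dx":0,"dy":0,"dz":0.009,"rx":0,"ry":0,"rz":0},{"dx":0,"dy":0,"dz":0.0125,"rx":0,"ry":0,"rz":0},{"dx":0,"dy":0,"dz":0.0125,"rx":0,"ry":0,"rz":0}]'
for i in 1 2; do python3 -m inch '[{"dx":0,"dy":0,"dz":0.00125,"rx":0,"ry":0,"rz":0},{"dx":0,"dy":0,"dz":0.0025,"rx":0,"ry":0,"rz":0},{"dx":0,"dy":0,"dz":0.0025,"rx":0,"ry":0,"rz":0},{"dx":0,"dy":0,"dz":0.0025,"rx":0,"ry":0,"rz":0}]'; done
```

```text
time: 12.5
tool_pos: [0.4971, -0.355, 0.1218]
tool_rot: [-0.003, 0.045, 0.999, 0.003]
contact_force: [0.4, 1.4, -1.4]
gripper_width: -0.001
grasp_force: 0.0
time: 13.0
tool_pos: [0.4989, -0.3589, 0.1167]
tool_rot: [0.0, 0.046, 0.999, -0.0]
contact_force: [-0.0, -0.1, 0.1]
gripper_width: -0.002
grasp_force: 0.0
time: 13.4
tool_pos: [0.4988, -0.359, 0.1145]
tool_rot: [-0.0, 0.046, 0.999, 0.0]
contact_force: [0.6, -0.8, -0.2]
gripper_width: -0.003
grasp_force: 0.0
time: 13.8
tool_pos: [0.4988, -0.3589, 0.1124]
tool_rot: [-0.0, 0.046, 0.999, 0.0]
contact_force: [0.2, -0.1, 0.5]
gripper_width: 0.002
grasp_force: 0.0
```

```bash

python3 -m inch '[{"dx":0,"dy":0,"dz":0.001,"rx":0,"ry":0,"rz":0},{"dx":0,"dy":0,"dz":0.002,"rx":0,"ry":0,"rz":0},{"dx":0,"dy":0,"dz":0.002,"rx":0,"ry":0,"rz":0}]'
python3 -m inch '[{"dx":0,"dy":0,"dz":0.003,"rx":0,"ry":0,"rz":0},{"dx":0,"dy":0,"dz":0.006,"rx":0,"ry":0,"rz":0},{"dx":0,"dy":0,"dz":0.009,"rx":0,"ry":0,"rz":0},{"dx":0,"dy":0,"dz":0.012,"rx":0,"ry":0,"rz":0},{"dx":0,"dy":0,"dz":0.012,"rx":0,"ry":0,"rz":0}]'
python3 -m inch '[{"dx":0,"dy":0,"dz":0.003,"rx":0,"ry":0,"rz":0},{"dx":0,"dy":0,"dz":0.006,"rx":0,"ry":0,"rz":0},{"dx":0,"dy":0,"dz":0.008,"rx":0,"ry":0,"rz":0},{"dx":0,"dy":0,"dz":0.009,"rx":0,"ry":0,"rz":0},{"dx":0,"dy":0,"dz":0.009,"rx":0,"ry":0,"rz":0}]'
```

```text
time: 14.1
tool_pos: [0.499, -0.3591, 0.112]
tool_rot: [0.0, 0.046, 0.999, -0.0]
contact_force: [-1.5, 2.1, 5.4]
gripper_width: -0.002
grasp_force: 2.7
time: 14.6
tool_pos: [0.499, -0.3591, 0.1026]
tool_rot: [0.0, 0.046, 0.999, -0.0]
contact_force: [-3.0, 1.5, 7.7]
gripper_width: 0.001
grasp_force: 3.7
time: 15.1
tool_pos: [0.4991, -0.3591, 0.0959]
tool_rot: [0.0, 0.046, 0.999, -0.0]
contact_force: [-3.6, 2.6, 9.0]
gripper_width: 0.001
grasp_force: 4.4
```

```bash

python3 -m inch '[{"dx":0,"dy":0,"dz":0.002,"rx":0,"ry":0,"rz":0},{"dx":0,"dy":0,"dz":0.004,"rx":0,"ry":0,"rz":0},{"dx":0,"dy":0,"dz":0.005,"rx":0,"ry":0,"rz":0},{"dx":0,"dy":0,"dz":0.005,"rx":0,"ry":0,"rz":0},{"dx":0,"dy":0,"dz":0.005,"rx":0,"ry":0,"rz":0}]'
python3 - <<'E'
from h import *
import cv2
s=state();print(s["tool_pos"],s["contact_force"])
w=optics.grab_frame("wrist")[:,:,::-1]; c=optics.grab_frame("scene")[150:350,220:460,::-1]
for n in ["wrist","scene"]: print(proj(n,tf([.506,-.258,-1.663],[(-81,-101,33),(-81,-3,33),(-81,3,33),(-81,101,33)])).round())
cv2.imwrite("pics/end.png",np.vstack([cv2.resize(c,(400,333)).copy(),cv2.resize(w,(400,250))]))
E
```

```text
time: 15.6
tool_pos: [0.499, -0.3591, 0.0921]
tool_rot: [-0.0, 0.046, 0.999, -0.0]
contact_force: [-4.0, 3.1, 9.3]
gripper_width: -0.003
grasp_force: 4.7
[ 0.49904163 -0.35909295  0.0921353 ] [-3.97936934  3.14607845  9.32010609]
[[647.  38.]
 [605. 208.]
 [603. 217.]
 [571. 347.]]
[[293. 268.]
 [336. 255.]
 [338. 255.]
 [378. 243.]]
```

View pics/end.png

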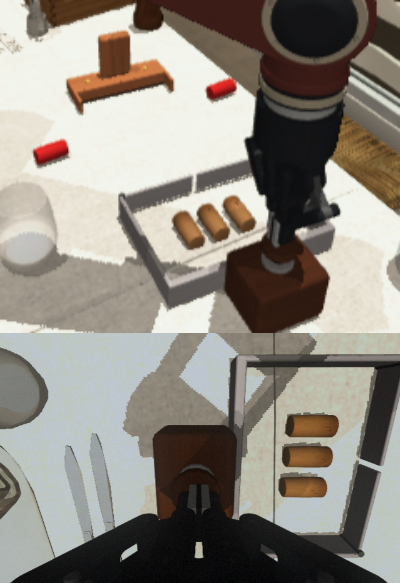

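The doors lie straight across the mouth (gap at scene crop (193,185)). The corks are inside, the sweeper stands clear, and the plunger is held down 20 mm.

```bash
python3 -c "
from plant import ticket
print(ticket.job_done())"
```

```text
the job is handed in; nothing more can be done
None
```

The job is handed in: the three corks are inside the catcher, the sweeper stands released and clear of the doors, and the plunger is held about 20 mm down with both doors shut; the mill and corkscrew were not touched.

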